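# Shut and bolt the counter locker

## Task

Close up the plywood stock locker on the counter: bring its green shutter fully down, slide the barrel bolt all the way across through the staple on the shutter, and then turn the bolt's handle fully down into its notch. Leave the jar and the tape roll on the table in front of it where they are.

Things in the scene. Friction and masses are not known exactly. Their poses are not given: they have to be found in the camera images.
- locker: fixed plywood locker, 250 deep (x) x 180 wide (y) x 330 high; it stands 0 to 46 above the table on a dark wooden plinth of varying height. Origin at the centre of its underside (on the plinth), x away from the robot's side (its front faces -x), y to the left along the front, z up. Its raked front bears a green shutter and, below that, a steel barrel bolt
- front_foot (a point): middle of the front's lower edge, at locker (-125, 0, 15). From here the flat front leans back, 30 degrees from upright: it rises along v = (0.5, 0, 0.866), its outward normal is n = (-0.866, 0, 0.5) (locker axes). In these texts 'up the slope' is along v, 'off the face' along n, left is locker +y
- board_edge (a point): middle of the lower front edge of the top board (190 wide, 12 thick), at locker (-65, 0, 318). The board overhangs the front and stands above the raised shutter's pull, so an upright tool cannot reach the pull: tilt it about 35 to 40 degrees, fingers pointing down and away from the robot
- pull_mid (a point): middle of the shutter's pull: a horizontal steel bar 10 thick, 76 long along locker y, its axis 30 off the shutter's face (25 free behind it), on a foot at each end. It can be pushed down the slope from its upper side, or pinched. It moves with the shutter; when shut it is 130 up the slope
- shutter (a joint): how far the green shutter (154 wide) is slid up the slope from closed, m: 0 fully down, 0.07 fully up; it closes along -v. It stays where it is left; about 3 to 4 N along the slope moves it down. A steel tongue with the bolt's staple hangs from its lower edge on the left
- bolt_axis (a point): point on the axis of the bolt's rod where the handle stands when drawn fully back; 80 up the slope, 18 off the face, 56 right of the middle. The axis runs along locker y. The steel channel round the rod is 28 high off the face, 20 either side of the axis, from 30 right to 74 left of this point; the staple, 31 high, is 92 to 114 left of it
- knob_mid (a point): centre of the black ball knob, 20 in diameter, at the end of the bolt's handle (a steel stem 10 thick), 48 from the rod's axis. It moves with the bolt
- bolt_slide (a joint): how far the bolt is slid across to the left (locker +y), m: 0 drawn back, 0.055 fully across. About 3 N of friction; it stays where it is left. It passes the staple only if the shutter is down
- bolt_rod (a joint): turn of the bolt's handle about the rod, rad: 0 square to the front (along n), growing as the knob turns down the slope (towards -v), 1.4 fully down. The channel's lower wall stops it at about 0.55 unless the bolt is across by about 0.049 or more, where the 22 wide notch lets it down; there it cannot slide back. About 2 N at the knob turns it; it stays put
- tape: loose tape roll lying on the table, 80 across x 24 high; origin at the centre of its underside; leave it
- table_jar: loose jar with brown content, white label with a red band and a grey lid, 70 across x 86 high, standing on the table; origin at the centre of its underside; leave it

How it is judged:
By the outcome, as a careful person would: the job done as asked, in the order asked, and still so for the second after the job is handed in, with the robot touching nothing.
It also fails if it takes over 54 s, if anything falls off the work surface, if the arm or the gripper's body presses on something with over 40 N, if the wrist force passes 120 N, or if a joint passes its speed limit or range.

## Robot

A 6-joint arm with a two-finger parallel gripper is mounted at the origin on a cart in front of the work surface, level with it; the furniture and walls round the work are solid. World frame = base frame: x ahead of the robot, y to its left, z up, the work surface at z = 0. Lengths are in m, angles in rad, forces in N, time in s.
With the tool pointing down it reaches from about 0.3 to 0.875 m from the base axis. Payload 4.2 kg.
Tool frame: the origin (TCP) lies at the very end of the fingers, on their centre line; the grasp point (between the pads) lies 19 mm behind it (manip.grip_depth is the distance from the TCP to the grasp point, in m); z points along the fingers, y is the direction in which the jaws open and shut (so a half turn about z gives the same grasp; the last joint's range is limited). The gripper opens to 85 mm and grips with 20 to 120 N. Pads are 22 mm wide; open, the fingers measure 114 mm over their backs; the gripper's body (76 mm by 85 mm) begins 54 mm behind the grasp point. The pads swing forward as they close: fully open they stand 13 mm farther back than shut.
Start: joints at [1.187, 0.32, 1.565, -0, 1.257, -0.02], TCP at [0.205, 0.537, 0.231] pointing down, gripper open.
Joint ranges: [-3.11, 3.11], [-0.84, 2.01], [0.21, 2.61], [-1.34, 4.49], [0.05, 2.63], [-2.56, 2.56]. Speed limits (rad/s): [2.57, 2.57, 3.14, 3.14, 3.14, 3.14].

## Interface

Orientations are given as a unit quaternion [w, x, y, z].
In Python, from bench import manip gives the robot as it stands.
- The arm moves only by the tool step_arm, never from a script. Its argument "plan" is a list of rows, each a list of 6 numbers: the shift along the tool's x, y, z in units of 25 mm (1.0 is 25 mm), then the turn, a rotation vector about the tool's x, y, z in units of 6 degrees (1.0 is 6 degrees). A call has 1 to 10 rows; each row shifts and turns the commanded pose from where the row before left it, along the tool's axes as they then stand; what a row does not reach is not made up. A row lasts 1/8 s, in which the tool goes at most 62.5 mm and 10.7 degrees, less where a joint would pass 70% of its speed; a pose out of reach is approached as far as the arm can. A call is refused whole if a number of a shift passes 1 or a number of a turn 1, either way. A call with a gripper value outside its range is refused whole. "gripper" is the closure, from 0 (fully open) to 1 (shut), set as the call begins (left out, the last holds). The fingers move at their own pace and stop on an object; "newtons" is the grip in N (left out, the last holds). Time passes only in rows, so rows that do not move let the fingers close. It gives the time, the measured TCP pose, the force and the opening at its end, in the units of the state.
- manip.read_state(): the state, without advancing time (a new reading comes with each control period).
- manip.read_camera(name): name is "scene" or "top" or "wrist"; returns the picture (480x640x3 uint8, red, green, blue); there is no depth.
- manip.camera_model(name): a dict with "fx", "fy", "cx", "cy" (pixels), "R" (3x3) and "t" (3): a world point X has camera coordinates R X + t. Camera axes: x right, y down, z forward; pixel columns grow to the right and rows downward; lengths in m; the calibration is good to about 2 mm. A picture is of the moment at which its call begins: read the wrist's pose just before it. camera_model takes no time and is no camera call; for the wrist camera it gives the pose at the moment of the call.
- manip.sign_off(): hands the job in, once; it reports no verdict.
The state is a dict: "time": time; "joint_pos": joint angles; "joint_vel": joint speeds; "tau": joint torques, N m; "ee_pos": TCP position; "tcp_rot": TCP orientation; "ft_force": force on the tool from outside, world axes, zero at the start; "torque": the same for the moment, N m; "gripper_width": finger opening in m.
Only numpy, scipy, OpenCV 4.12 (cv2) and the standard library are available. Lean on these libraries where they do the work, as an engineer would, in place of code of your own. Each camera call takes 0.05 s, during which the arm holds its last target.

## Working session

There is one attempt and no reset: what is moved stays moved. The work goes in short steps, Python scripts to look and compute and a tool call to move; the robot and the scene stay as the last step left them, time stands still between calls to the robot, and variables do not carry over. Pictures are saved under pics/ and viewed, and the job is handed in when it is done.

Besides the shell and the picture viewer there is one more tool, called after ">>>" as name(argument=value, ...), one argument or row to a line, values as JSON. step_arm: Moves the arm, as the interface text tells. Its arguments: {"type":"object","properties":{"plan":{"type":"array"},"gripper":{"type":"number"},"newtons":{"type":"number"}},"required":["plan"]}

```bash
ls; mkdir -p pics
python3 - <<'E'
from bench import manip
import cv2
print(manip.read_state())
for n in ("scene","top","wrist"):
    m=manip.camera_model(n); im=manip.read_camera(n)
    print(n,m)
    cv2.imwrite(f"pics/{n}0.png",im[:,:,::-1])
E
```

```text
pics
{'time': 0.0, 'joint_pos': array([ 1.18700443e+00,  3.20274050e-01,  1.56570496e+00,  2.84125732e-05,
        1.25738457e+00, -1.99785917e-02]), 'joint_vel': array([-0.00117261, -0.0003116 , -0.00041369, -0.00113463, -0.00125085,
        0.00223809]), 'tau': array([ 1.55393904e-03, -4.15516877e+01, -2.34160727e+01,  6.37561811e-05,
        8.15719046e-03,  5.36719341e-06]), 'ee_pos': array([0.20440556, 0.53692018, 0.23048244]), 'tcp_rot': array([-1.90785774e-04,  1.80909341e-01,  9.83499378e-01, -8.64769112e-04]), 'ft_force': array([-0.26458465,  0.25338503, -0.23489904]), 'torque': array([ 0.03136633, -0.02084788,  0.00613851]), 'gripper_width': 0.08523177297117854}
scene {'fx': 592.6154741819887, 'fy': 592.6154741819887, 'cx': 324.06024318680863, 'cy': 242.47256994617928, 'R': array([[-0.84752034, -0.53059856, -0.01320741],
       [-0.37440501,  0.61530114, -0.69370411],
       [ 0.37620493, -0.58298342, -0.720139  ]]), 't': array([0.55108296, 0.24578033, 1.19562972])}
top {'fx': 593.4420749657811, 'fy': 593.4420749657811, 'cx': 315.86055277734397, 'cy': 236.92984890404202, 'R': array([[-0.12626477, -0.99198448,  0.00489823],
       [-0.97208003,  0.12274373, -0.19998596],
       [ 0.19778174, -0.03001265, -0.97978652]]), 't': array([0.22812704, 0.54950494, 1.31487601])}
wrist {'fx': 334.8646895662487, 'fy': 334.8646895662487, 'cx': 317.2872689649293, 'cy': 241.65676361485686, 'R': array([[ 3.56985208e-01,  9.34109596e-01, -9.07913331e-04],
       [ 8.90502651e-01, -3.40026278e-01,  3.02303091e-01],
       [ 2.82075504e-01, -1.08726231e-01, -9.53211423e-01]]), 't': array([-0.57551734, -0.03899241,  0.38042851])}
```

View pics/scene0.png

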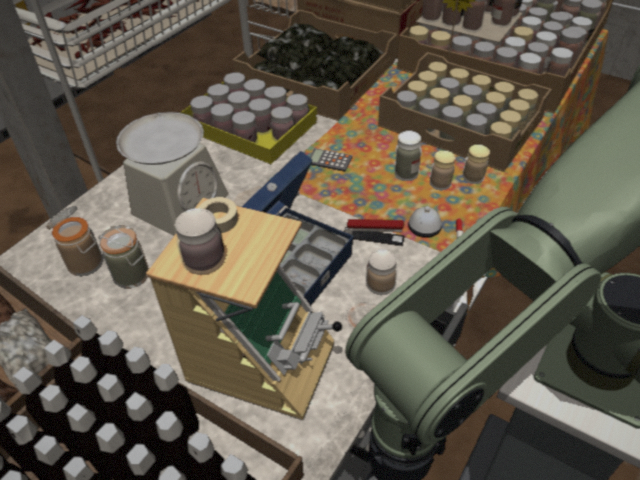

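View pics/top0.png

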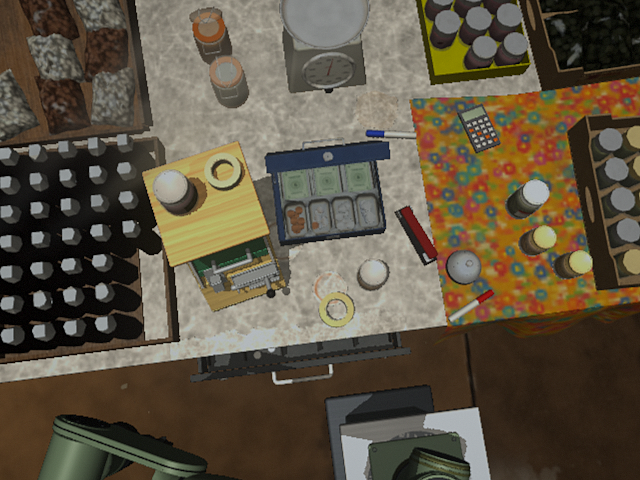

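View pics/wrist0.png

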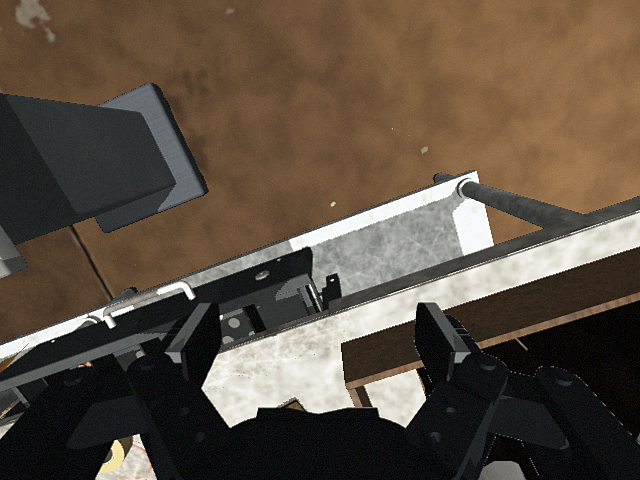

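The scene view shows the locker in the middle, with its yaw turned. The top view has the locker top at (145–270, 143–265), the knob at about (270,293), the tape at (337,309) and the table jar at (373,274). I'll zoom in to pick points.

Run:
```python
import cv2
im=cv2.imread("pics/top0.png")[130:330,130:400]; cv2.imwrite("pics/topz.png",cv2.resize(im,None,fx=2.95,fy=2.95,interpolation=cv2.INTER_CUBIC))
im=cv2.imread("pics/scene0.png")[190:420,140:360]; cv2.imwrite("pics/scenez.png",cv2.resize(im,None,fx=2.6,fy=2.6,interpolation=cv2.INTER_CUBIC))
```

```text
(no output)
```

View pics/topz.png

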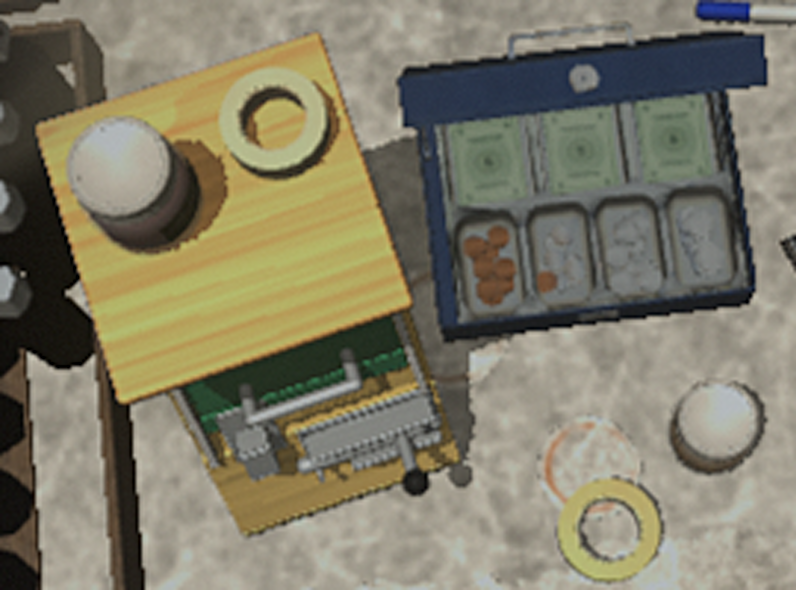

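View pics/scenez.png

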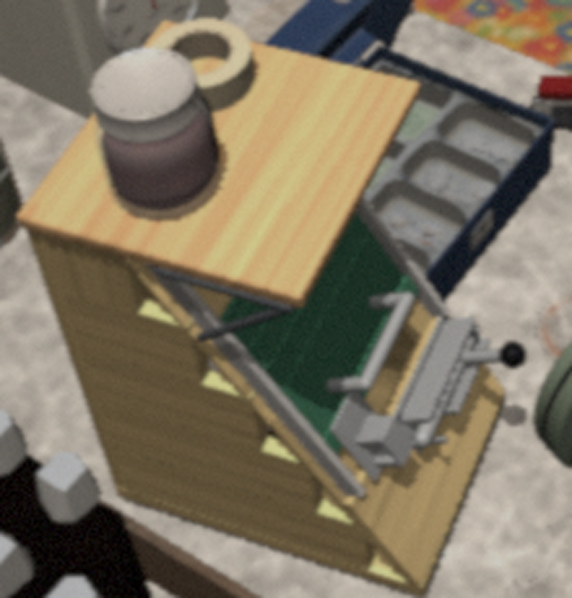

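```bash
cat > h.py <<'E'
import numpy as np, cv2
from bench import manip
from scipy.optimize import least_squares
M={n:manip.camera_model(n) for n in("top","scene")}
def P(m): return np.diag([1,1,1.])@np.array([[m['fx'],0,m['cx']],[0,m['fy'],m['cy']],[0,0,1]])@np.c_[m['R'],m['t']]
def tri(a,b,m1=None,m2=None):
    X=cv2.triangulatePoints(P(m1 or M['top']),P(m2 or M['scene']),np.array(a,float),np.array(b,float)).ravel();return X[:3]/X[3]
def proj(m,X):
    x=P(m)@np.r_[X,1]; return x[:2]/x[2]
tz=lambda p:np.array(p)/2.95+[130,130]-0.5+0.5/2.95
sz=lambda p:np.array(p)/2.6+[140,190]-0.5+0.5/2.6
E
python3 - <<'E'
from h import *
pts=dict(bl=((37,125),(22,220)),br=((318,33),(165,20)),fr=((411,305),(418,87)),fl=((120,402),(300,305)),
 bfl=((247,533),(422,590)),bfr=((462,455),(508,400)),pullL=((246,412),(335,385)),pullR=((352,372),(405,300)),knob=((415,481),(511,354)))
R={}
for k,(a,b) in pts.items():
    X=tri(tz(a),sz(b)); e=np.linalg.norm(proj(M['top'],X)-tz(a)); R[k]=X
    print(k,X.round(4),round(e,2))
for a,b in (("fl","fr"),("bl","br"),("fl","bl"),("fr","br"),("bfl","bfr"),("pullL","pullR")):
    d=R[a]-R[b]; print(a,b,np.linalg.norm(d).round(4),np.degrees(np.arctan2(d[1],d[0])).round(2))
E
```

```text
bl [0.6796 0.4712 0.3336] 0.77
br [0.7179 0.2888 0.3386] 0.08
fr [0.5356 0.25   0.3344] 0.16
fl [0.497  0.4337 0.3312] 0.51
bfl [0.4397 0.4136 0.0136] 0.05
bfr [0.4777 0.238  0.0056] 1.3
pullL [0.5144 0.3843 0.1744] 3.14
pullR [0.5239 0.303  0.1756] 1.68
knob [0.4509 0.2717 0.1255] 0.1
fl fr 0.1877 101.87
bl br 0.1864 101.85
fl bl 0.1864 -168.4
fr br 0.1864 -167.98
bfl bfr 0.1799 102.2
pullL pullR 0.0818 96.66
```

```bash
cat >> h.py <<'E'
v=np.array([.5,0,.866025]);n=np.array([-.866025,0,.5])
foot=np.array([-.125,0,.015])
def L(u,y,o): return foot+u*v+o*n+np.array([0,y,0])
def W(q,X):
    c,s=np.cos(q[3]),np.sin(q[3]); return np.array([c*X[0]-s*X[1]+q[0],s*X[0]+c*X[1]+q[1],X[2]+q[2]])
E
python3 - <<'E'
from h import *
from scipy.optimize import least_squares
obs=[((-.065,.095,.33),(120,402),(300,305)),((-.065,-.095,.33),(411,305),(418,87)),
 ((.125,.095,.33),(37,125),(22,220)),((.125,-.095,.33),(318,33),(165,20)),
 ((-.125,.09,.015),(247,533),(422,590)),((-.125,-.09,.015),(462,455),(508,400)),
 (L(.08,-.056,.066),(415,481),(511,354))]
def res(q,full=False):
    r=[]
    for X,a,b in obs:
        w=W(q,np.array(X)); r.append(np.r_[proj(M['top'],w)-tz(a),proj(M['scene'],w)-sz(b)])
    return np.array(r) if full else np.ravel(r)
s=least_squares(res,[.58,.354,.003,.2],loss='soft_l1'); q=s.x
print(q,np.degrees(q[3])); print(res(q,True).round(1))
np.save('q.npy',q)
def up(d): return np.r_[tz((246,412)),tz((352,372)),sz((335,385)),sz((405,300))]-np.r_[proj(M['top'],W(q,L(.13+d[0],.038,.03))),proj(M['top'],W(q,L(.13+d[0],-.038,.03))),proj(M['scene'],W(q,L(.13+d[0],.038,.03))),proj(M['scene'],W(q,L(.13+d[0],-.038,.03)))]
t=least_squares(up,[.03]);print(t.x,up(t.x).round(1))
E
```

```text
[0.579277   0.35398223 0.0027012  0.20895075] 11.971996054915893
[[ 0.3  0.8 -0.  -0.6]
 [ 1.3 -0.   1.1 -0.1]
 [-0.4 -0.3 -2.5  0.2]
 [ 1.2 -0.6 -0.3  1.2]
 [-1.3  0.5 -0.2  0.3]
 [-0.4  1.5 -1.1 -2.6]
 [ 1.  -0.4  0.2  0.8]]
[0.04293779] [-1.1  0.8 -0.3 -0.9 -8.3  2.9  2.3  2.7]
```

Run:
```python
from h import *
q=np.load('q.npy')
A=np.r_[tz((248,414)),tz((354,373)),sz((358,385)),sz((407,299))]
def up(d): return A-np.r_[proj(M['top'],W(q,L(.13+d[0],.038,.03))),proj(M['top'],W(q,L(.13+d[0],-.038,.03))),proj(M['scene'],W(q,L(.13+d[0],.038,.03))),proj(M['scene'],W(q,L(.13+d[0],-.038,.03)))]
t=least_squares(up,[.03]);print(t.x,up(t.x).round(1))
for nme,f,z,o in(("top","top0",2.95,(130,130)),("scene","scene0",2.6,(140,190))):
    im=cv2.imread(f"pics/{f}.png")[o[1]:o[1]+220,o[0]:o[0]+270]; im=cv2.resize(im,None,fx=z,fy=z,interpolation=cv2.INTER_CUBIC)
    def pt(X,c=(0,0,255)):
        p=(proj(M[nme],W(q,X))-o+.5)*z; cv2.circle(im,tuple(int(x) for x in p),3,c,-1)
    for s in (.03,.045,.07):
        for y in(-.038,.038): pt(L(.13+s,y,.03),(0,int(255*s/.07),255))
    pt(L(.08,-.056,.018),(255,0,0));pt(L(.08,-.056,.066),(255,0,255))
    for u in (.06,.1):
        for y in (-.086,.018): pt(L(u,y,.028),(255,255,0))
    for y in (.036,.058):pt(L(.08,y,.031),(0,255,0))
    for y in (-.095,.095): pt(np.array([-.065,y,.318]),(0,128,255))
    cv2.imwrite(f"pics/ov_{nme}.png",im)
```

```text
[0.03793989] [-1.2  0.  -0.2 -2.  -0.9  1.1  1.6  0.5]
```

View pics/ov_top.png

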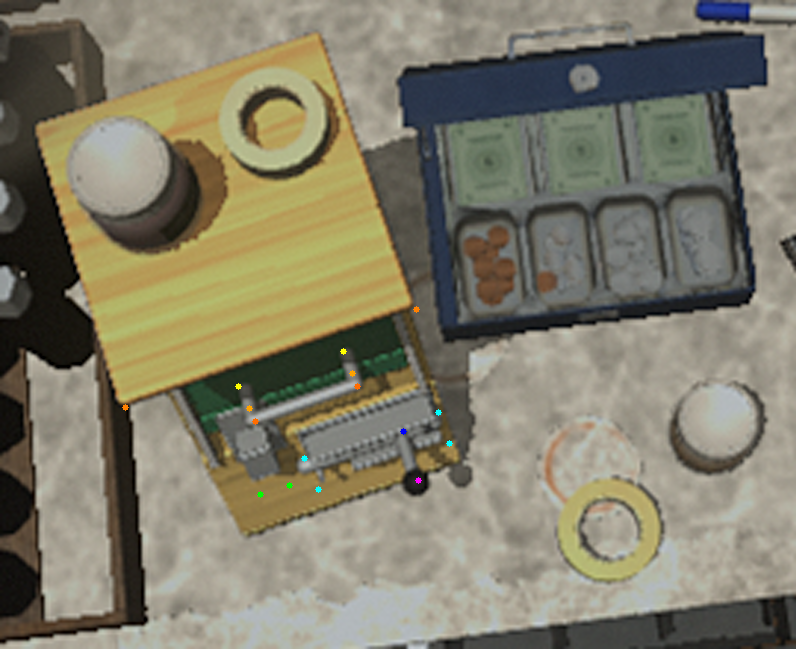

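View pics/ov_scene.png

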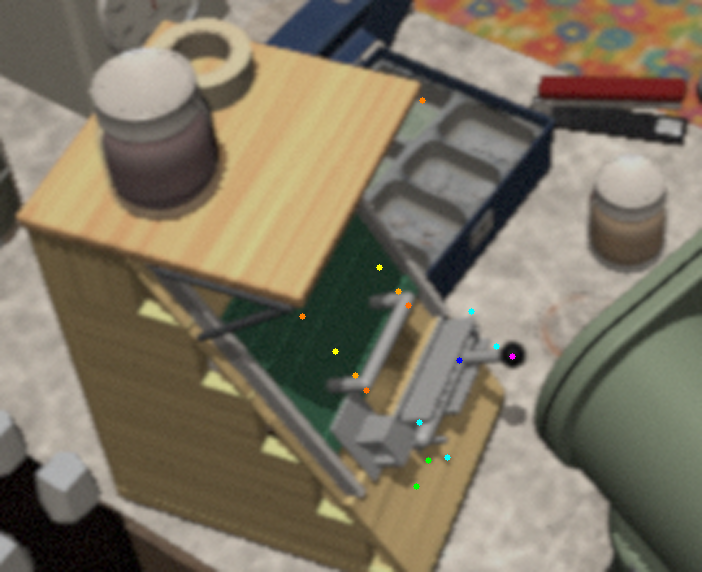

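>>> step_arm(
  plan=[
    [-0.8,-0.65,-0.5,0,0,0],
    [-0.8,-0.65,-0.5,0,0,0],
    [-0.8,-0.65,-0.5,0,0,0],
    [-0.8,-0.65,-0.5,0,0,0],
    [-0.8,-0.65,-0.5,0,0,0],
    [-0.8,-0.65,-0.5,0,0,0],
    [-0.8,-0.65,-0.5,0,0,0],
  ],
  gripper=1,
)

```text
time: 1.02
ee_pos: [0.2956, 0.3791, 0.32]
tcp_rot: [0.0, 0.181, 0.983, 0.0]
ft_force: [0.1, 0.0, -0.1]
gripper_width: 0.0002
```

```bash
cat >> h.py <<'E'
from scipy.spatial.transform import Rotation as Ro
def rot(tilt):  # locker-aligned tool, fingers tilted away from robot by tilt deg
    q=np.load('q.npy'); a=np.radians(tilt)
    z=np.array([np.sin(a),0,-np.cos(a)]);y=np.array([0,1.,0]);x=np.cross(y,z)
    return Ro.from_euler('z',q[3]).as_matrix()@np.c_[x,y,z]
def go(target_locker,tilt,final=False):
    q=np.load('q.npy');s=manip.read_state();w,x,y,z=s['tcp_rot'];R=Ro.from_quat([x,y,z,w]).as_matrix()
    T=W(q,target_locker);d=T-s['ee_pos'];Rt=rot(tilt)
    loc=Ro.from_euler('z',-q[3]).as_matrix()@(s['ee_pos']-q[:3]); r=loc-foot
    print('t',round(s['time'],2),'tcp',s['ee_pos'].round(4),'locker',loc.round(4),'u,y,o',np.round([r@v,r[1],r@n],4),'F',s['ft_force'].round(1),'w',round(s['gripper_width'],4))
    print('joints',s['joint_pos'].round(2))
    print('shift now-frame u',(R.T@d/.025).round(2),'turn u',(np.degrees(Ro.from_matrix(R.T@Rt).as_rotvec())/6).round(2),'shift target-frame u',(Rt.T@d/.025).round(2))
E
python3 -c "
from h import *
go(L(.24,0,.10),38)"
```

```text
t 1.02 tcp [0.2956 0.3791 0.32  ] locker [-0.2723  0.0835  0.3173] u,y,o [0.1881 0.0835 0.2787] F [ 0.1  0.  -0.1] w 0.0002
joints [ 0.89  0.12  1.6  -0.    1.41 -0.32]
shift now-frame u [-7.88  1.12  1.78] turn u [-1.81 -6.15 -5.27] shift target-frame u [-4.6  -3.34  5.85]
```

>>> step_arm(
  plan=[
    [0,0,0,-0.2,-0.68,-0.59],
    [0,0,0,-0.2,-0.68,-0.59],
    [0,0,0,-0.2,-0.68,-0.59],
    [0,0,0,-0.2,-0.68,-0.59],
    [0,0,0,-0.2,-0.68,-0.59],
    [0,0,0,-0.2,-0.68,-0.59],
    [0,0,0,-0.2,-0.68,-0.59],
    [0,0,0,-0.2,-0.68,-0.58],
    [0,0,0,-0.2,-0.68,-0.57],
    [0,0,0,0,0,0],
  ],
)

```text
time: 2.28
ee_pos: [0.2946, 0.3794, 0.3187]
tcp_rot: [0.322, -0.099, 0.941, 0.033]
ft_force: [-0.2, -0.5, 0.2]
gripper_width: 0.0
```

```bash
python3 -c "
from h import *
go(L(.24,0,.10),38)
cv2.imwrite('pics/w1.png',manip.read_camera('wrist')[:,:,::-1])"
```

```text
t 2.27 tcp [0.2946 0.3794 0.3187] locker [-0.2732  0.084   0.316 ] u,y,o [0.1865 0.084  0.2789] F [-0.2 -0.5  0.2] w 0.0
joints [ 1.24 -0.05  1.96 -0.68  0.98 -0.22]
shift now-frame u [-4.69 -3.36  5.81] turn u [-0.   -0.05  0.01] shift target-frame u [-4.66 -3.36  5.83]
```

View pics/w1.png

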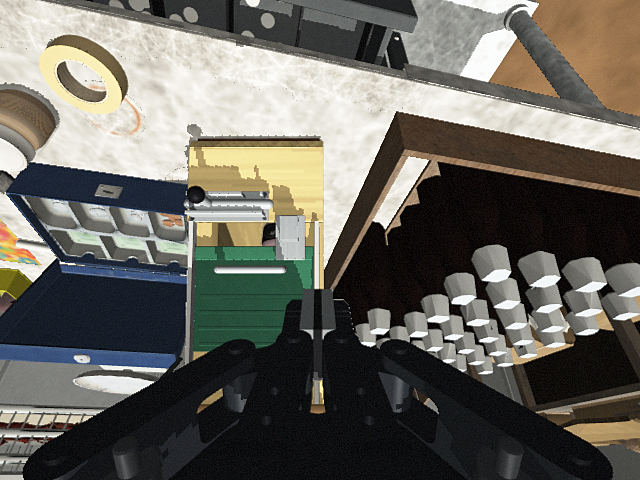

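The wrist view shows the locker front squarely: knob at (196,194), pull bar from (215,270) to (286,270), and the staple plate around (290,238). I'll check my pose fit against this view.

Run:
```python
from h import *
q=np.load('q.npy'); m=manip.camera_model('wrist')
im=cv2.imread('pics/w1.png')[120:320,150:350]; 
pr=lambda X:proj(m,W(q,X))
for k,X in dict(knob=L(.08,-.056,.066),pL=L(.168,.038,.03),pR=L(.168,-.038,.03),fL=L(0,.09,0),fR=L(0,-.09,0),chUR=L(.1,-.086,.028),chUL=L(.1,.018,.028),chLR=L(.06,-.086,.028),chLL=L(.06,.018,.028)).items(): print(k,pr(X).round(1))
cv2.imwrite('pics/w1z.png',cv2.resize(im,None,fx=3,fy=3,interpolation=cv2.INTER_CUBIC))
```

```text
knob [192.6 188.6]
pL [278.5 266.6]
pR [216.2 266.6]
fL [320.6 141.9]
fR [187.3 142. ]
chUR [179.3 211.8]
chUL [263.  211.7]
chLR [180.3 180.2]
chLL [263.4 180.1]
```

View pics/w1z.png

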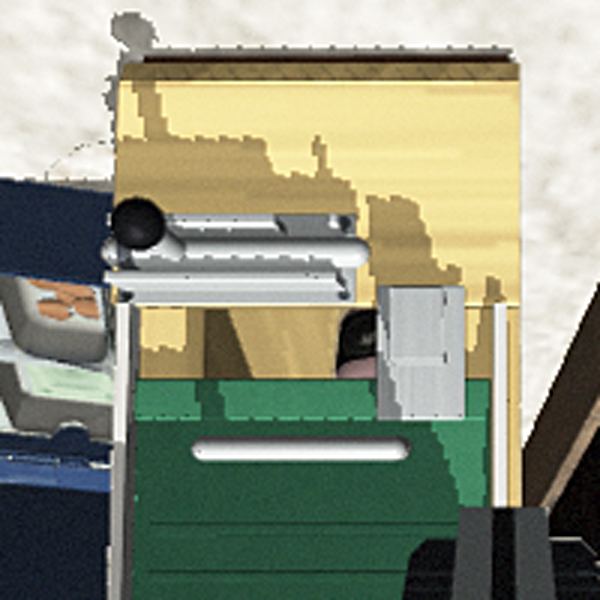

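Run:
```python
from h import *
m=manip.camera_model('wrist')
wz=lambda p:np.array(p)/3+[150,120]-.5+.5/3
obs=[((-.065,.095,.33),(120,402),(300,305)),((-.065,-.095,.33),(411,305),(418,87)),
 ((.125,.095,.33),(37,125),(22,220)),((.125,-.095,.33),(318,33),(165,20)),
 ((-.125,.09,.015),(247,533),(422,590)),((-.125,-.09,.015),(462,455),None),
 (L(.08,-.056,.066),(415,481),(511,354))]
wo=[(L(0,.09,0),(520,80)),(L(0,-.09,0),(118,80)),(L(.08,-.056,.066),(138,223))]
def res(p,full=False):
    q=p[:4];r=[]
    for X,a,b in obs:
        w=W(q,np.array(X)); r+=[proj(M['top'],w)-tz(a)]
        if b: r+=[proj(M['scene'],w)-sz(b)]
    for X,a in wo: r.append(proj(m,W(q,X))-wz(a))
    r.append(((proj(m,W(q,L(.13+p[4],.038,.03)))+proj(m,W(q,L(.13+p[4],-.038,.03))))/2-wz((300.5,448))))
    r=np.array(r); return r if full else r.ravel()
for use in("all",):
    s=least_squares(res,[.58,.354,.003,.2,.04],loss='soft_l1');q=s.x;print(q,res(q,True).round(1).tolist())
np.save('q.npy',q[:4])
```

```text
[0.57898781 0.35616283 0.0066638  0.20814845 0.03739107] [[-1.5, 0.8], [-1.1, -1.2], [0.0, -0.1], [0.5, -0.9], [-2.1, -0.7], [-4.0, -0.5], [-0.1, -1.1], [-1.3, 0.3], [-2.6, 0.6], [-0.8, 0.4], [-1.4, 1.6], [-0.2, -0.3], [-0.2, 0.5], [-0.7, -2.4], [-0.7, -2.3], [-1.8, -2.7], [-1.0, -0.0]]
```

```bash
python3 -c "
from h import *
go(L(.20,0,.08),38)"
```

```text
t 2.33 tcp [0.295  0.3802 0.3192] locker [-0.2729  0.0822  0.3126] u,y,o [0.1837 0.0822 0.2769] F [-0.3 -1.3  0.3] w -0.0002
joints [ 1.24 -0.05  1.96 -0.68  0.98 -0.22]
shift now-frame u [-3.58 -3.3   7.04] turn u [ 0.01 -0.04  0.01] shift target-frame u [-3.55 -3.29  7.06]
```

>>> step_arm(
  plan=[
    [-0.45,-0.41,0.88,0,0,0],
    [-0.45,-0.41,0.88,0,0,0],
    [-0.45,-0.41,0.88,0,0,0],
    [-0.45,-0.41,0.88,0,0,0],
    [-0.45,-0.41,0.88,0,0,0],
    [-0.45,-0.41,0.88,0,0,0],
    [-0.45,-0.41,0.88,0,0,0],
    [-0.45,-0.41,0.88,0,0,0],
    [0,0,0,0,0,0],
  ],
)

```text
time: 3.45
ee_pos: [0.4889, 0.3371, 0.2345]
tcp_rot: [0.322, -0.097, 0.941, 0.033]
ft_force: [-0.5, -0.0, 0.3]
gripper_width: 0.0001
```

```bash
python3 -c "
from h import *
go(L(.195,0,.014),38)
cv2.imwrite('pics/w2.png',manip.read_camera('wrist')[:,:,::-1])"
```

```text
t 3.45 tcp [0.4889 0.3371 0.2345] locker [-0.0921 -0.      0.2278] u,y,o [ 0.2008 -0.      0.0779] F [-0.5 -0.   0.3] w 0.0001
joints [ 0.76  0.13  1.99 -0.68  0.54 -0.52]
shift now-frame u [-0.76  0.    2.45] turn u [-0.01 -0.05 -0.01] shift target-frame u [-0.74  0.    2.46]
```

View pics/w2.png

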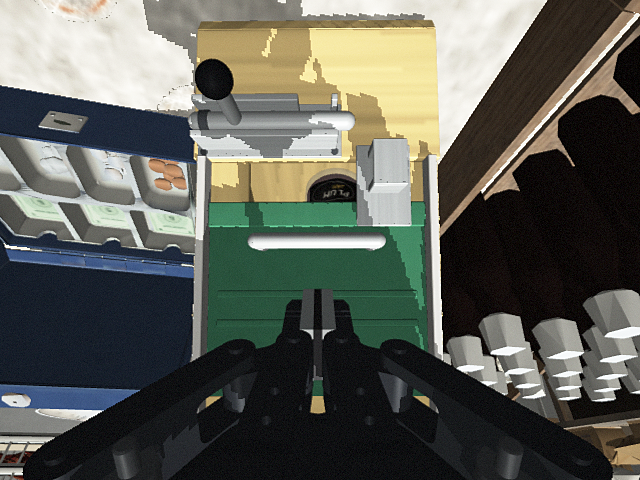

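The wrist view shows closed fingertips at (317,292), the pull bar centred at (317,242) and the knob at (214,78), so the tool is centred above the bar. Going in behind it.

>>> step_arm(
  plan=[
    [-0.15,0,0.5,0,0,0],
    [-0.15,0,0.5,0,0,0],
    [-0.15,0,0.5,0,0,0],
    [-0.15,0,0.5,0,0,0],
    [-0.15,0,0.4,0,0,0],
    [0,0,0,0,0,0],
  ],
)

```text
time: 4.25
ee_pos: [0.538, 0.3491, 0.198]
tcp_rot: [0.321, -0.099, 0.941, 0.034]
ft_force: [0.1, 0.5, -0.0]
gripper_width: 0.0003
```

```bash
python3 -c "
from h import *
go(L(.1403,0,.013),38)
m=manip.camera_model('wrist');q=np.load('q.npy')
print(proj(m,W(q,L(.08,-.056,.066))),proj(m,W(q,L(.167,0,.03))))
cv2.imwrite('pics/w3.png',manip.read_camera('wrist')[:,:,::-1])"
```

```text
t 4.25 tcp [0.538  0.3491 0.198 ] locker [-0.0416  0.0016  0.1914] u,y,o [0.1945 0.0016 0.0159] F [ 0.1  0.5 -0. ] w 0.0003
joints [ 0.7   0.24  1.96 -0.73  0.45 -0.49]
shift now-frame u [ 1.96 -0.06  0.93] turn u [ 0.01 -0.05  0.02] shift target-frame u [ 1.96 -0.06  0.92]
[152.54760952  -8.99744247] [312.0228702  243.86938548]
```

View pics/w3.png

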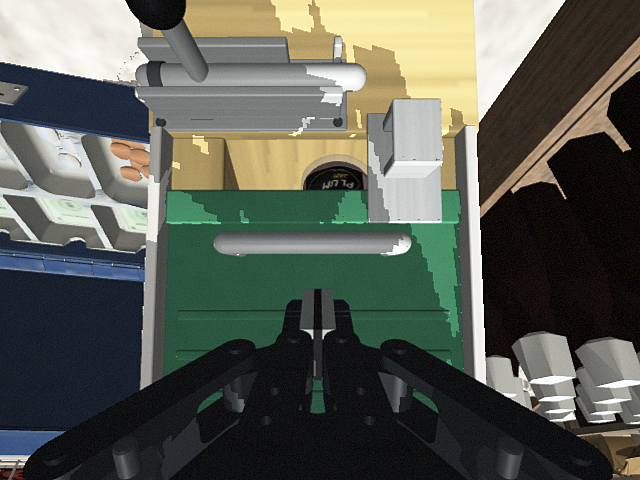

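The bar shows at (312,243), as predicted, with the tips just above it. Pushing down the slope.

>>> step_arm(
  plan=[
    [0.28,0,0.12,0,0,0],
    [0.28,0,0.12,0,0,0],
    [0.28,0,0.12,0,0,0],
    [0.28,0,0.12,0,0,0],
    [0.28,0,0.12,0,0,0],
    [0.28,0,0.12,0,0,0],
  ],
)

```text
time: 5.05
ee_pos: [0.516, 0.345, 0.16]
tcp_rot: [0.323, -0.099, 0.941, 0.035]
ft_force: [1.9, -0.5, 3.5]
gripper_width: -0.0003
```

```bash
python3 -c "
from h import *
go(L(.1403,0,.013),38)
m=manip.camera_model('wrist');q=np.load('q.npy')
for u in(.13,.14,.15): print(proj(m,W(q,L(u,0,.03))))
cv2.imwrite('pics/w4.png',manip.read_camera('wrist')[:,:,::-1])"
```

```text
t 5.05 tcp [0.516 0.345 0.16 ] locker [-0.0639  0.0021  0.1534] u,y,o [0.1504 0.0021 0.0163] F [ 1.9 -0.5  3.5] w -0.0003
joints [ 0.73  0.26  2.05 -0.94  0.38 -0.24]
shift now-frame u [ 0.32 -0.08  0.27] turn u [ 0.03 -0.01  0.02] shift target-frame u [ 0.32 -0.08  0.27]
[310.89546437 260.13180554]
[310.872094   283.05802796]
[310.84847327 306.22985552]
```

View pics/w4.png

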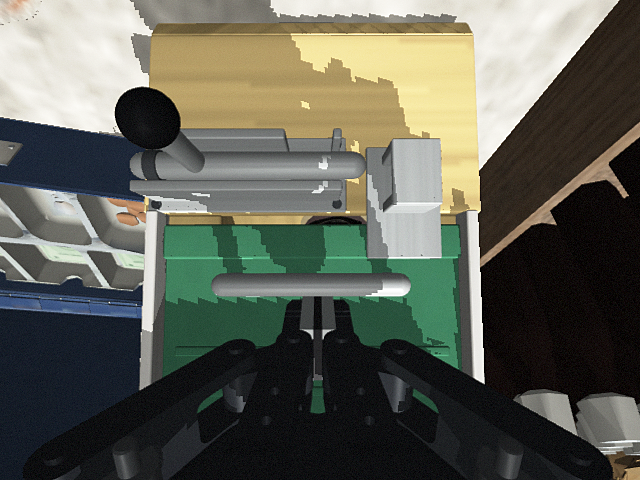

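The bar is now at row 286, about 11 mm from shut, pushing at about 4 N. Continuing gently.

>>> step_arm(
  plan=[
    [0.2,0,0.08,0,0,0],
    [0.2,0,0.08,0,0,0],
    [0.1,0,0.04,0,0,0],
    [0,0,0,0,0,0],
  ],
)

```text
time: 5.6
ee_pos: [0.5131, 0.3452, 0.1534]
tcp_rot: [0.327, -0.099, 0.939, 0.036]
ft_force: [6.4, -2.3, 16.3]
gripper_width: -0.0001
```

>>> step_arm(
  plan=[
    [0.1,0,0.04,0,0,0],
    [0,0,0,0,0,0],
  ],
)

```text
time: 5.85
ee_pos: [0.5132, 0.3456, 0.153]
tcp_rot: [0.329, -0.099, 0.938, 0.037]
ft_force: [9.1, -4.1, 20.6]
gripper_width: -0.0001
```

```bash
python3 -c "
from h import *
go(L(.1403,0,.013),38)
m=manip.camera_model('wrist');q=np.load('q.npy')
for u in(.125,.13,.135,.14): print(proj(m,W(q,L(u,0,.03))))
cv2.imwrite('pics/w5.png',manip.read_camera('wrist')[:,:,::-1])"
```

```text
t 5.85 tcp [0.5132 0.3456 0.153 ] locker [-0.0665  0.0033  0.1463] u,y,o [0.143  0.0033 0.015 ] F [ 9.1 -4.1 20.6] w -0.0001
joints [ 0.73  0.27  2.07 -1.04  0.37 -0.14]
shift now-frame u [ 0.07 -0.13  0.11] turn u [0.05 0.11 0.01] shift target-frame u [ 0.07 -0.13  0.12]
[308.0830378  266.01370873]
[308.08726494 277.59496159]
[308.09151116 289.22849094]
[308.09577659 300.91465152]
```

View pics/w5.png

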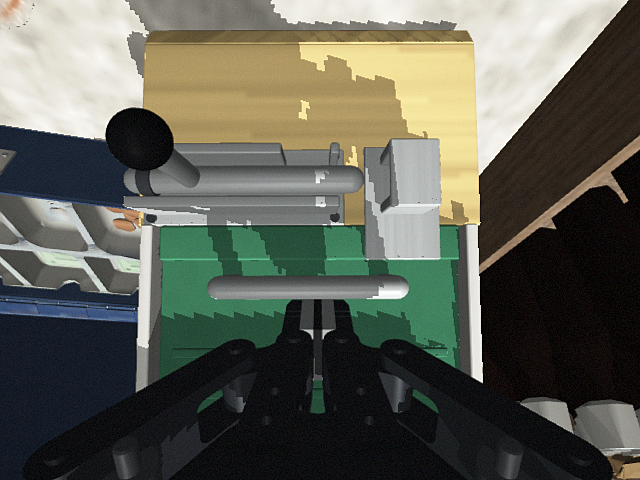

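```bash
python3 -c "
from h import *
m=manip.camera_model('wrist');q=np.load('q.npy')
for a in [(.08,0,.018),(0,0,0),(.08,-.056,.066),(.1,0,.028),(.06,0,.028),(.08,.047,.031),(.13,0,.03)]: print(a,proj(m,W(q,L(*a))).round(1))
im=cv2.imread('pics/w5.png')[90:310,100:360+120]; cv2.imwrite('pics/w5z.png',cv2.resize(im,None,fx=2.1,fy=2.1))"
```

```text
(0.08, 0, 0.018) [308.6 171.5]
(0, 0, 0) [309.3  36.8]
(0.08, -0.056, 0.066) [138.1 132.4]
(0.1, 0, 0.028) [308.2 209.6]
(0.06, 0, 0.028) [308.1 122. ]
(0.08, 0.047, 0.031) [414.8 163.3]
(0.13, 0, 0.03) [308.1 277.6]
```

View pics/w5z.png

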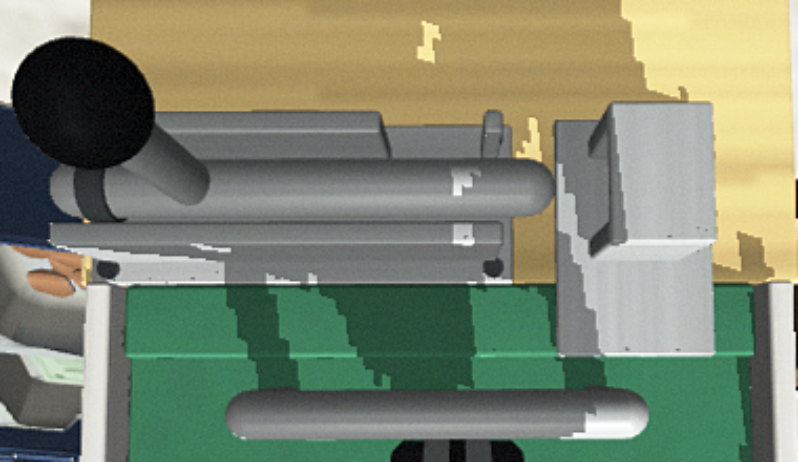

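The bar (287), rod (180) and staple (172) all sit about 9 px below prediction. That means the shutter is down on its stop and my pose has a bias of about 4 mm along the slope. I'll back off and check.

>>> step_arm(
  plan=[
    [-0.35,0,-0.1,0,0,0],
    [-0.3,0,-0.2,0,0,0],
    [0,0,-0.6,0,0,0],
    [0,0,-0.8,0,0,0],
    [0,0,-0.8,0,0,0],
    [0,0,-0.8,0,0,0],
    [0,0,-0.8,0,0,0],
    [0,0,0,0,0,0],
  ],
)

```text
time: 6.9
ee_pos: [0.4584, 0.3325, 0.2366]
tcp_rot: [0.322, -0.099, 0.941, 0.035]
ft_force: [0.2, 0.9, -0.1]
gripper_width: -0.0004
```

```bash
python3 -c "
from h import *
go(L(.08,-.056,.066),20)
m=manip.camera_model('wrist');q=np.load('q.npy')
for a in [(.08,0,.018),(0,.09,0),(0,-.09,0),(.08,-.056,.066),(.08,.047,.031),(.13,0,.03)]: print(a,proj(m,W(q,L(*a))).round(1))
cv2.imwrite('pics/w6.png',manip.read_camera('wrist')[:,:,::-1])"
```

```text
t 6.9 tcp [0.4584 0.3325 0.2366] locker [-0.1228  0.0018  0.2299] u,y,o [0.1872 0.0018 0.1056] F [ 0.2  0.9 -0.1] w -0.0004
joints [ 0.8   0.09  2.03 -0.7   0.55 -0.46]
shift now-frame u [ 3.38 -2.32  3.08] turn u [0.02 2.97 0.02] shift target-frame u [ 2.27 -2.31  3.97]
(0.08, 0, 0.018) [313.6 149.1]
(0, 0.09, 0) [421.7  63.3]
(0, -0.09, 0) [205.8  63.2]
(0.08, -0.056, 0.066) [222.3 121.5]
(0.08, 0.047, 0.031) [378.5 142.7]
(0.13, 0, 0.03) [313.5 211.4]
```

View pics/w6.png

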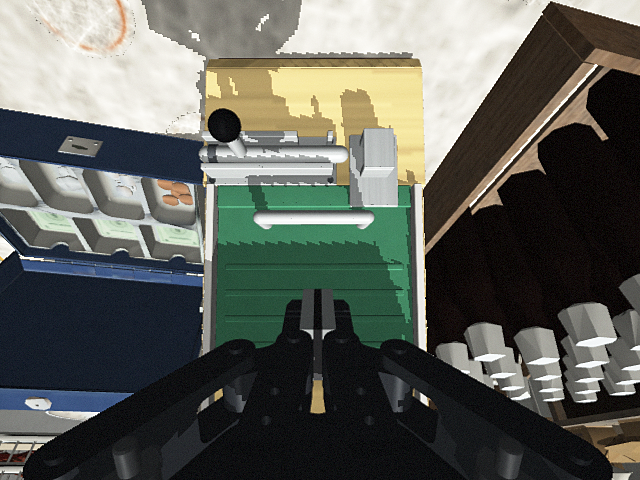

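```bash
python3 -c "
from h import *
q=np.load('q.npy'); q[:3]+=Ro.from_euler('z',q[3]).as_matrix()@(v*.0033+[0,.001,0]); np.save('q.npy',q); print(q)
m=manip.camera_model('wrist')
for a in [(.08,0,.018),(.08,-.056,.066),(.13,0,.03)]: print(a,proj(m,W(q,L(*a))).round(1))
tz_=np.array([np.sin(np.radians(25)),0,-np.cos(np.radians(25))])
go(L(.08,-.056,.066)-.045*tz_,25)
"
```

```text
[0.58039555 0.35748222 0.00952168 0.20814845]
(0.08, 0, 0.018) [315.4 154.2]
(0.08, -0.056, 0.066) [224.1 127.5]
(0.13, 0, 0.03) [315.3 217. ]
t 6.95 tcp [0.4586 0.3324 0.2357] locker [-0.1244  0.0006  0.2262] u,y,o [0.1832 0.0006 0.105 ] F [ 0.  -0.2  0.2] w 0.0002
joints [ 0.8   0.09  2.04 -0.7   0.55 -0.46]
shift now-frame u [ 2.84 -2.26  1.25] turn u [0.02 2.13 0.02] shift target-frame u [ 2.49 -2.26  1.85]
```

>>> step_arm(
  plan=[
    [0,0,0,0,0.71,0],
    [0,0,0,0,0.71,0],
    [0,0,0,0,0.71,0],
    [0.5,-0.45,0.37,0,0,0],
    [0.5,-0.45,0.37,0,0,0],
    [0.5,-0.45,0.37,0,0,0],
    [0.5,-0.45,0.37,0,0,0],
    [0.5,-0.45,0.37,0,0,0],
    [0,0,0,0,0,0],
  ],
  gripper=0.45,
  newtons=20,
)

```text
time: 8.07
ee_pos: [0.4334, 0.2681, 0.1653]
tcp_rot: [0.213, -0.102, 0.971, 0.021]
ft_force: [0.4, 0.2, 1.1]
gripper_width: 0.0468
```

```bash
python3 -c "
from h import *
q=np.load('q.npy')
m=manip.camera_model('wrist')
for a in [(.08,0,.018),(.08,-.056,.066),(.13,0,.03)]: print(a,proj(m,W(q,L(*a))).round(1))
tz_=np.array([np.sin(np.radians(25)),0,-np.cos(np.radians(25))])
go(L(.08,-.056,.066)+.013*tz_,25)
cv2.imwrite('pics/w7.png',manip.read_camera('wrist')[:,:,::-1])
"
```

```text
(0.08, 0, 0.018) [393.7 286.4]
(0.08, -0.056, 0.066) [317.8 272.3]
(0.13, 0, 0.03) [402.8 358.6]
t 8.07 tcp [0.4334 0.2681 0.1653] locker [-0.1623 -0.057   0.1558] u,y,o [ 0.1033 -0.057   0.1027] F [0.4 0.2 1.1] w 0.0468
joints [ 0.64  0.12  2.1  -0.35  0.55 -0.87]
shift now-frame u [-0.09  0.04  2.26] turn u [-0.01 -0.05  0.02] shift target-frame u [-0.08  0.04  2.26]
```

View pics/w7.png

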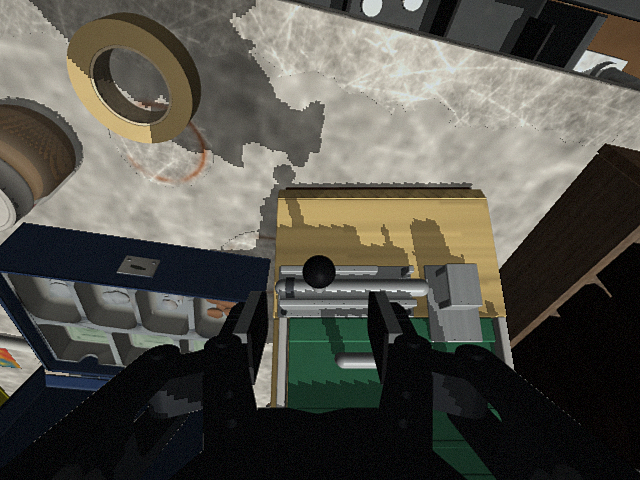

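The knob is at (319,272) against a prediction of (318,272), centred between the open fingers. Advancing to pinch.

>>> step_arm(
  plan=[
    [-0.03,0.02,0.45,0,0,0],
    [-0.03,0.02,0.45,0,0,0],
    [-0.03,0,0.45,0,0,0],
    [0,0,0.45,0,0,0],
    [0,0,0.45,0,0,0],
    [0,0,0,0,0,0],
  ],
)

```text
time: 8.88
ee_pos: [0.4593, 0.2758, 0.1164]
tcp_rot: [0.214, -0.103, 0.971, 0.022]
ft_force: [-0.2, -1.1, -0.7]
gripper_width: 0.0468
```

```bash
python3 -c "
from h import *
q=np.load('q.npy')
tz_=np.array([np.sin(np.radians(25)),0,-np.cos(np.radians(25))])
go(L(.08,-.056,.066)+.013*tz_,25)
cv2.imwrite('pics/w8.png',manip.read_camera('wrist')[:,:,::-1])
"
```

```text
t 8.88 tcp [0.4593 0.2758 0.1164] locker [-0.1354 -0.0549  0.1069] u,y,o [ 0.0744 -0.0549  0.0549] F [-0.2 -1.1 -0.7] w 0.0468
joints [ 0.62  0.23  2.13 -0.42  0.42 -0.81]
shift now-frame u [ 0.07 -0.04  0.03] turn u [ 0.   -0.02  0.02] shift target-frame u [ 0.07 -0.04  0.03]
```

View pics/w8.png

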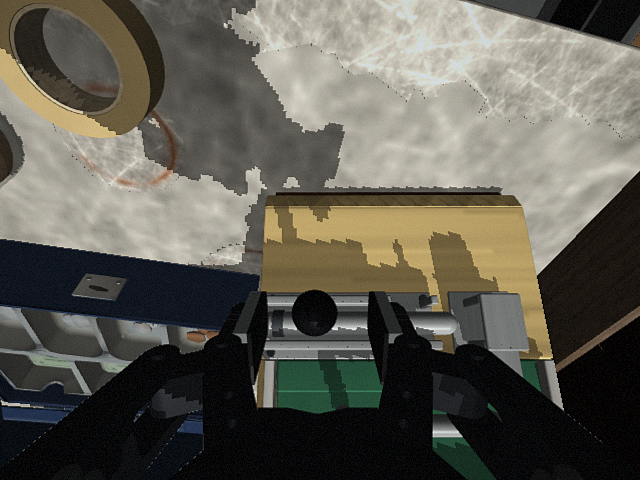

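The ball sits between the pads at (314,312). Closing.

>>> step_arm(
  plan=[
    [0.05,0,0,0,0,0],
    [0,0,0,0,0,0],
    [0,0,0,0,0,0],
    [0,0,0,0,0,0],
    [0,0,0,0,0,0],
  ],
  gripper=1,
  newtons=30,
)

```text
time: 9.55
ee_pos: [0.458, 0.2755, 0.117]
tcp_rot: [0.215, -0.102, 0.971, 0.023]
ft_force: [-3.6, -4.1, 4.0]
gripper_width: 0.0179
```

```bash
python3 -c "
from h import *
go(L(.08,-.056,.066),25)
cv2.imwrite('pics/w9.png',manip.read_camera('wrist')[:,:,::-1])
"
```

```text
t 9.55 tcp [0.458  0.2755 0.117 ] locker [-0.1367 -0.0549  0.1075] u,y,o [ 0.0743 -0.0549  0.0564] F [-3.6 -4.1  4. ] w 0.0179
joints [ 0.62  0.22  2.13 -0.43  0.42 -0.8 ]
shift now-frame u [ 0.03 -0.04 -0.45] turn u [ 0.01 -0.01  0.02] shift target-frame u [ 0.03 -0.04 -0.45]
```

View pics/w9.png

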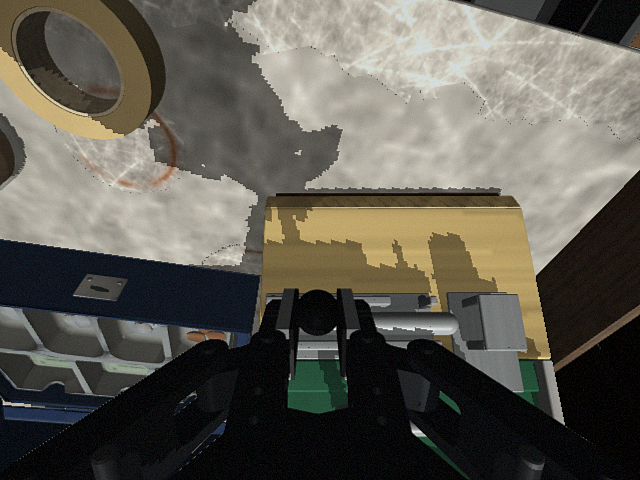

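Run:
```python
from h import *
im=cv2.imread('pics/w9.png'); c=im[270:360,270:370]; 
cv2.imwrite('pics/w9z.png',cv2.resize(c,None,fx=6,fy=6,interpolation=cv2.INTER_CUBIC))
m=manip.camera_model('wrist');s=manip.read_state();w,x,y,z=s['tcp_rot'];R=Ro.from_quat([x,y,z,w]).as_matrix()
for d in (-.02,-.013,-.005,0):
  for xx in (-.011,0,.011): print(d,xx,proj(m,s['ee_pos']+R@np.array([xx,0,d])).round(1), (m['R']@(s['ee_pos']+R@np.array([xx,0,d]))+m['t'])[2].round(3))
```

```text
-0.02 -0.011 [315.6 348.9] 0.144
-0.02 0 [315.5 326.4] 0.14
-0.02 0.011 [315.4 302.8] 0.137
-0.013 -0.011 [315.6 339.4] 0.15
-0.013 0 [315.6 317.7] 0.147
-0.013 0.011 [315.5 295. ] 0.144
-0.005 -0.011 [315.7 329.6] 0.158
-0.005 0 [315.7 308.7] 0.155
-0.005 0.011 [315.6 287. ] 0.151
0 -0.011 [315.8 323.9] 0.163
0 0 [315.7 303.5] 0.159
0 0.011 [315.6 282.4] 0.156
```

View pics/w9z.png

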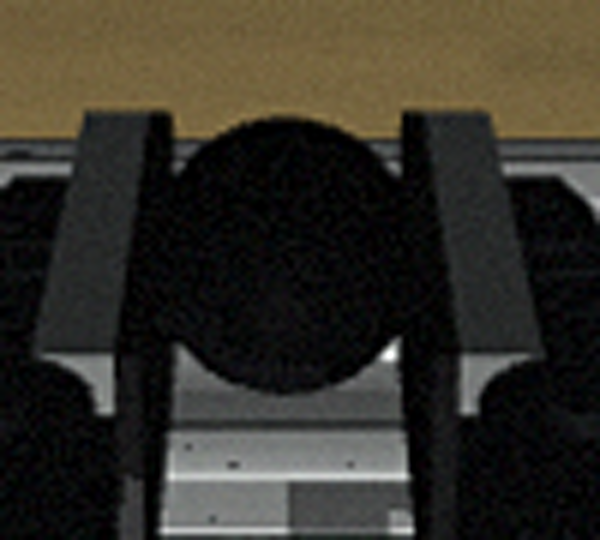

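The pinch is centred, with the ball about 11 mm behind the tips. Sliding the bolt left.

>>> step_arm(
  plan=[
    [0,0.2,0,0,0,0],
    [0,0.25,0,0,0,0],
    [0,0.25,0,0,0,0],
    [0,0.25,0,0,0,0],
    [0,0.25,0,0,0,0],
    [0,0.25,0,0,0,0],
    [0,0.25,0,0,0,0],
    [0,0.2,0,0,0,0],
    [0,0,0,0,0,0],
  ],
)

```text
time: 10.72
ee_pos: [0.4477, 0.3224, 0.1167]
tcp_rot: [0.215, -0.103, 0.971, 0.023]
ft_force: [-4.6, -2.4, 3.6]
gripper_width: 0.0177
```

```bash
python3 -c "
from h import *
go(L(.08,-.001,.066),25)
cv2.imwrite('pics/w10.png',manip.read_camera('wrist')[:,:,::-1])
"
```

```text
t 10.72 tcp [0.4477 0.3224 0.1167] locker [-0.1371 -0.0069  0.1072] u,y,o [ 0.0738 -0.0069  0.0565] F [-4.6 -2.4  3.6] w 0.0177
joints [ 0.72  0.26  2.08 -0.48  0.47 -0.67]
shift now-frame u [ 0.01  0.24 -0.45] turn u [ 0.01 -0.01  0.02] shift target-frame u [ 0.01  0.24 -0.45]
```

View pics/w10.png

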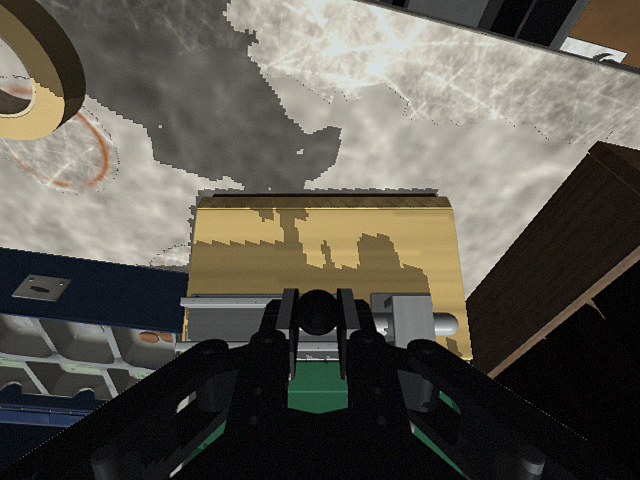

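The rod's end now shows past the staple at (452,323), and the slide is about 48 mm. Continuing to the stop.

>>> step_arm(
  plan=[
    [0,0.16,0,0,0,0],
    [0,0.12,0,0,0,0],
    [0,0,0,0,0,0],
  ],
)

```text
time: 11.15
ee_pos: [0.4463, 0.3267, 0.116]
tcp_rot: [0.214, -0.102, 0.971, 0.02]
ft_force: [0.2, -9.9, 2.6]
gripper_width: 0.0177
```

>>> step_arm(
  plan=[
    [0,0.12,0,0,0,0],
    [0,0,0,0,0,0],
  ],
)

```text
time: 11.4
ee_pos: [0.4457, 0.3272, 0.1153]
tcp_rot: [0.213, -0.102, 0.972, 0.017]
ft_force: [4.7, -16.4, 0.8]
gripper_width: 0.0175
```

```bash
python3 -c "
from h import *
go(L(.08,-.001,.066),25)
"
```

```text
t 11.4 tcp [0.4457 0.3272 0.1153] locker [-0.138  -0.0018  0.1058] u,y,o [ 0.0721 -0.0018  0.0567] F [  4.7 -16.4   0.8] w 0.0175
joints [ 0.74  0.26  2.07 -0.49  0.48 -0.64]
shift now-frame u [-0.04  0.03 -0.49] turn u [-0.09 -0.06  0.04] shift target-frame u [-0.04  0.03 -0.49]
```

At the stop (17 N). I'll relieve the push and start turning down the arc.

>>> step_arm(
  plan=[
    [0,-0.1,0,0,0,0],
    [0.15,0,0.12,0,0,0],
    [0.14,0,0.13,0,0,0],
    [0.12,0,0.15,0,0,0],
    [0.115,0,0.15,0,0,0],
    [0.09,0,0.17,0,0,0],
    [0.08,0,0.175,0,0,0],
  ],
)

```text
time: 12.28
ee_pos: [0.44, 0.3255, 0.0883]
tcp_rot: [0.214, -0.102, 0.971, 0.02]
ft_force: [-0.4, -10.8, 2.8]
gripper_width: 0.0178
```

```bash
python3 -c "
from h import *
go(L(.08,-.001,.066),25)
cv2.imwrite('pics/w11.png',manip.read_camera('wrist')[:,:,::-1])
"
```

```text
t 12.28 tcp [0.44   0.3255 0.0883] locker [-0.144  -0.0023  0.0788] u,y,o [ 0.0458 -0.0023  0.0483] F [ -0.4 -10.8   2.8] w 0.0178
joints [ 0.74  0.3   2.12 -0.58  0.41 -0.54]
shift now-frame u [-0.71  0.04 -1.37] turn u [-0.05 -0.04  0.02] shift target-frame u [-0.72  0.05 -1.36]
```

View pics/w11.png

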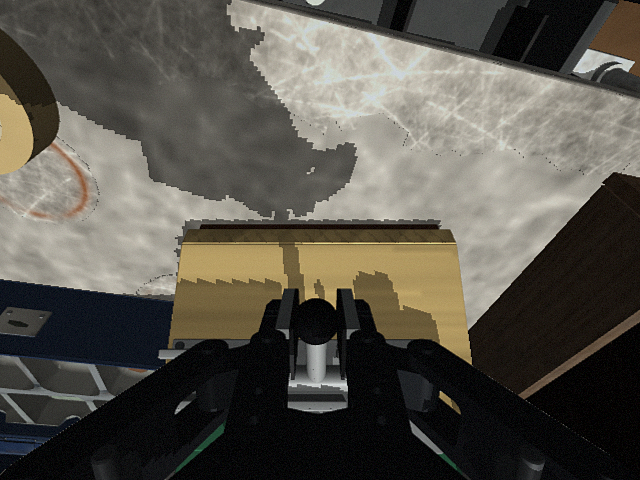

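The ball is still held and the handle is following. Continuing the arc.

>>> step_arm(
  plan=[
    [0.055,-0.02,0.185,0,0,0],
    [0.045,-0.02,0.185,0,0,0],
    [0.02,0,0.19,0,0,0],
    [0.005,0,0.195,0,0,0],
    [-0.02,0,0.19,0,0,0],
    [-0.035,0,0.185,0,0,0],
  ],
)

```text
time: 13.08
ee_pos: [0.4502, 0.3274, 0.0619]
tcp_rot: [0.214, -0.102, 0.971, 0.02]
ft_force: [-1.4, -6.8, 2.6]
gripper_width: 0.0179
```

```bash
python3 -c "
from h import *
go(L(.08,-.001,.066),25)
cv2.imwrite('pics/w12.png',manip.read_camera('wrist')[:,:,::-1])
"
```

```text
t 13.07 tcp [0.4502 0.3274 0.0619] locker [-0.1337 -0.0025  0.0524] u,y,o [ 0.028  -0.0025  0.0262] F [-1.4 -6.8  2.6] w 0.0179
joints [ 0.73  0.35  2.13 -0.67  0.35 -0.46]
shift now-frame u [-0.78  0.05 -2.5 ] turn u [-0.03 -0.04  0.02] shift target-frame u [-0.79  0.06 -2.5 ]
```

View pics/w12.png

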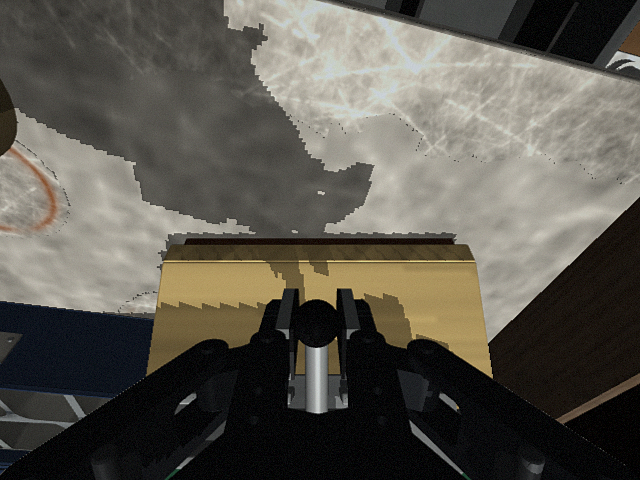

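>>> step_arm(
  plan=[
    [-0.055,0,0.185,0,0,0],
    [-0.07,0,0.18,0,0,0],
    [-0.05,0,0.1,0,0,0],
    [0,0,0,0,0,0],
  ],
)

```text
time: 13.62
ee_pos: [0.4588, 0.3292, 0.0529]
tcp_rot: [0.213, -0.102, 0.971, 0.02]
ft_force: [0.1, -6.4, -0.3]
gripper_width: 0.0175
```

```bash
python3 -c "
from h import *
go(L(.08,-.001,.066),25)
"
```

```text
t 13.62 tcp [0.4588 0.3292 0.0529] locker [-0.1248 -0.0025  0.0434] u,y,o [ 0.0247 -0.0025  0.014 ] F [ 0.1 -6.4 -0.3] w 0.0175
joints [ 0.72  0.37  2.12 -0.69  0.33 -0.44]
shift now-frame u [-0.61  0.05 -2.97] turn u [-0.03 -0.04  0.02] shift target-frame u [-0.62  0.06 -2.97]
```

>>> step_arm(
  plan=[
    [-0.07,0,0.1,0,0,0],
    [0,0,0,0,0,0],
  ],
)

```text
time: 13.88
ee_pos: [0.4612, 0.3298, 0.0514]
tcp_rot: [0.213, -0.102, 0.971, 0.02]
ft_force: [-1.5, -5.9, 0.1]
gripper_width: 0.0175
```

```bash
python3 -c "
from h import *
go(L(.08,-.001,.066),25)
cv2.imwrite('pics/w13.png',manip.read_camera('wrist')[:,:,::-1])
"
```

```text
t 13.88 tcp [0.4612 0.3298 0.0514] locker [-0.1223 -0.0025  0.0418] u,y,o [ 0.0246 -0.0025  0.0111] F [-1.5 -5.9  0.1] w 0.0175
joints [ 0.72  0.38  2.12 -0.69  0.33 -0.44]
shift now-frame u [-0.54  0.05 -3.07] turn u [-0.03 -0.04  0.02] shift target-frame u [-0.56  0.06 -3.07]
```

View pics/w13.png

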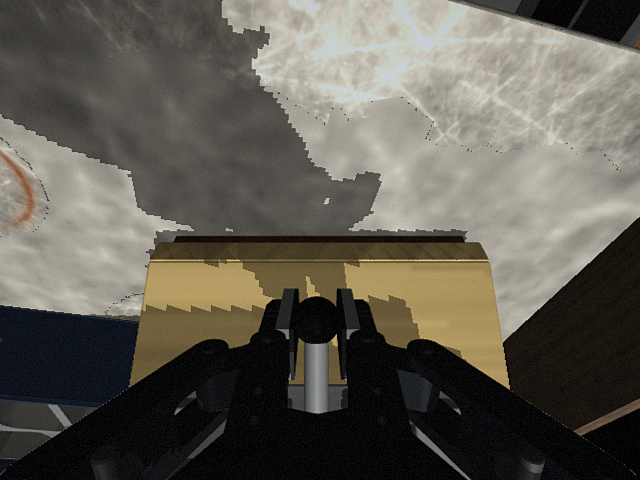

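Releasing and backing off along the tool to inspect.

>>> step_arm(
  plan=[
    [0,0,0,0,0,0],
    [0,0,0,0,0,0],
    [0,0,0,0,0,0],
  ],
  gripper=0.6,
)

```text
time: 14.3
ee_pos: [0.4626, 0.3327, 0.0531]
tcp_rot: [0.216, -0.103, 0.971, 0.023]
ft_force: [0.2, 0.2, 0.4]
gripper_width: 0.0344
```

>>> step_arm(
  plan=[
    [0,0,-0.4,0,0,0],
    [0,0,-0.6,0,0,0],
    [0,0,-0.8,0,0,0],
    [0,0,-0.8,0,0,0],
    [0,0,-0.8,0,0,0],
    [0,0,-0.8,0,0,0],
    [0,0,-0.8,0,0,0],
    [0,0,0,0,0,0],
  ],
)

```text
time: 15.3
ee_pos: [0.4107, 0.3216, 0.1682]
tcp_rot: [0.217, -0.103, 0.971, 0.024]
ft_force: [-0.1, 0.1, 1.0]
gripper_width: 0.0344
```

```bash
python3 -c "
from h import *
go(L(.08,-.001,.066),25)
m=manip.camera_model('wrist');q=np.load('q.npy')
for th in (1.2,1.3,1.4): print(th,proj(m,W(q,L(.08-.048*np.sin(th),-.001,.018+.048*np.cos(th)))).round(1))
for a in [(.08,0,.018),(.13,0,.03),(0,-.09,0),(0,.09,0),(.08,-.001,.018),(.08,.047,.031)]: print(a,proj(m,W(q,L(*a))).round(1))
cv2.imwrite('pics/w14.png',manip.read_camera('wrist')[:,:,::-1])
cv2.imwrite('pics/s14.png',manip.read_camera('scene')[190:420,140:400,::-1].repeat(2,0).repeat(2,1))
cv2.imwrite('pics/t14.png',manip.read_camera('top')[130:340,130:400,::-1].repeat(2,0).repeat(2,1))
"
```

```text
t 15.3 tcp [0.4107 0.3216 0.1682] locker [-0.1734 -0.      0.1587] u,y,o [ 0.1002 -0.      0.1138] F [-0.1  0.1  1. ] w 0.0344
joints [ 0.78  0.14  2.07 -0.42  0.59 -0.69]
shift now-frame u [-0.43 -0.05  2.03] turn u [0.04 0.03 0.02] shift target-frame u [-0.43 -0.04  2.03]
1.2 [314.5 229.3]
1.3 [314.6 229.4]
1.4 [314.6 230.1]
(0.08, 0, 0.018) [315.9 291.9]
(0.13, 0, 0.03) [316.  361.8]
(0, -0.09, 0) [214.5 205.1]
(0, 0.09, 0) [417. 205.]
(0.08, -0.001, 0.018) [314.6 291.9]
(0.08, 0.047, 0.031) [380.3 289.1]
```

View pics/w14.png

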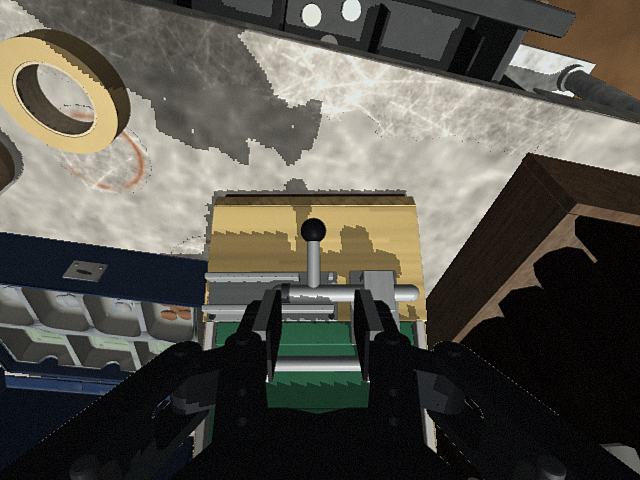

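View pics/s14.png

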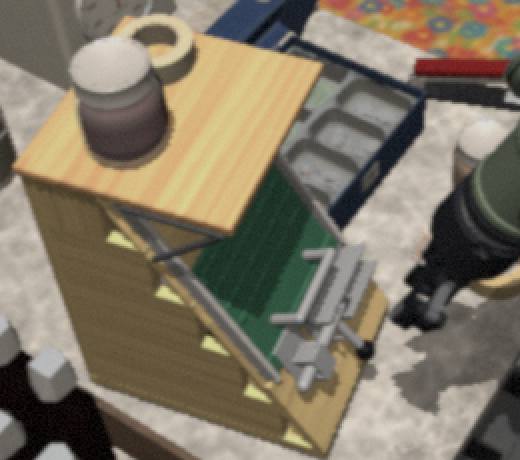

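Run:
```python
from h import *
q=np.load('q.npy'); im=manip.read_camera('scene'); it=manip.read_camera('top')
def blob(a,x0,y0,x1,y1,t=40):
    g=(a[y0:y1,x0:x1].max(2)<t).astype(np.uint8); k,l,s,c=cv2.connectedComponentsWithStats(g)
    return [((c[i]+[x0,y0]).round(1).tolist(),int(s[i,4])) for i in range(1,k) if s[i,4]>15]
print('scene now',blob(im,308,350,336,380)); print('top now',blob(it,215,260,290,320))
a0=cv2.imread('pics/scene0.png');b0=cv2.imread('pics/top0.png')
print('scene0',blob(a0,325,315,348,338),'top0',blob(b0,258,283,280,303))
for nme in('scene','top'):
    print(nme,'th0',proj(M[nme],W(q,L(.08,-.056,.066))).round(1))
    for th in(1.2,1.3,1.4):print(th,proj(M[nme],W(q,L(.08-.048*np.sin(th),-.001,.018+.048*np.cos(th)))).round(1))
```

```text
scene now [([322.5, 365.5], 37)]
top now [([248.8, 299.8], 37), ([266.2, 314.8], 226)]
scene0 [([336.6, 326.3], 48)] top0 [([270.7, 292.9], 48)]
scene th0 [335.  325.6]
1.2 [323.3 364.4]
1.3 [321.7 364.9]
1.4 [320.  365.3]
top th0 [269.4 291.7]
1.2 [247.1 300.7]
1.3 [246.9 299.5]
1.4 [246.5 298.2]
```

View pics/t14.png

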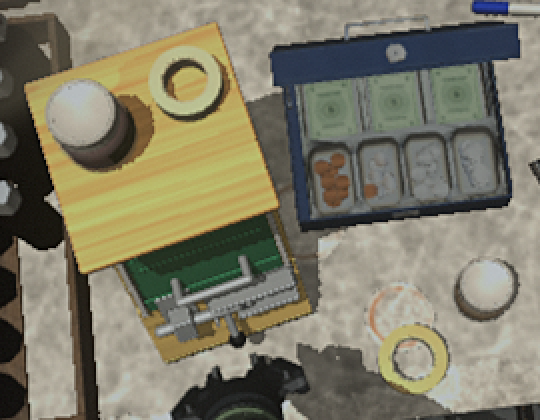

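Bias-corrected, the scene and top views put the handle at about 1.35–1.37 rad. I'll press the knob once with closed fingertips to confirm it's on its stop.

>>> step_arm(
  plan=[
    [0,0,0,0,0,0],
    [0.05,0,0.7,0,0,0],
    [0.05,0,0.7,0,0,0],
    [0.05,0,0.7,0,0,0],
    [0.05,0,0.7,0,0,0],
    [0,0,0.6,0,0,0],
    [0,0,0.2,0,0,0],
    [0,0,0.2,0,0,0],
    [0,0,0,0,0,0],
  ],
  gripper=1,
)

```text
time: 16.68
ee_pos: [0.4456, 0.3283, 0.078]
tcp_rot: [0.215, -0.102, 0.971, 0.023]
ft_force: [-0.1, -0.5, 0.0]
gripper_width: -0.0001
```

```bash
python3 -c "
from h import *
go(L(.0384,-.001,.0342),25)
cv2.imwrite('pics/w15.png',manip.read_camera('wrist')[:,:,::-1])
"
```

```text
t 16.68 tcp [0.4456 0.3283 0.078 ] locker [-0.1379 -0.0006  0.0685] u,y,o [ 0.0398 -0.0006  0.0379] F [-0.1 -0.5  0. ] w -0.0001
joints [ 0.74  0.32  2.12 -0.61  0.38 -0.51]
shift now-frame u [-0.04 -0.01  0.16] turn u [ 0.01 -0.    0.02] shift target-frame u [-0.04 -0.01  0.16]
```

View pics/w15.png

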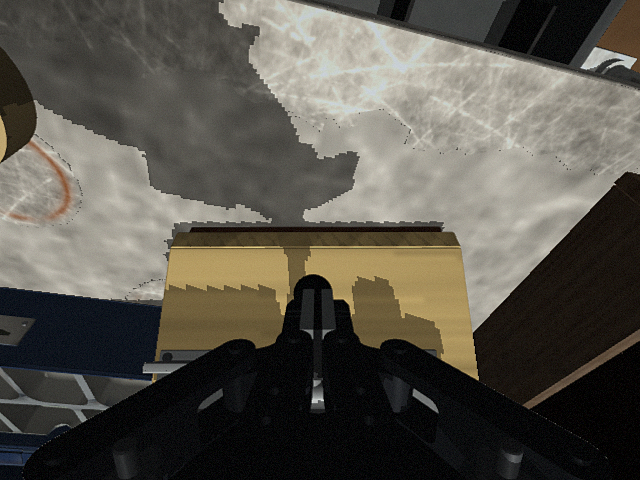

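>>> step_arm(
  plan=[
    [0,0,0.2,0,0,0],
    [0,0,0,0,0,0],
  ],
)

```text
time: 16.98
ee_pos: [0.4479, 0.3292, 0.0748]
tcp_rot: [0.216, -0.102, 0.971, 0.023]
ft_force: [-4.9, -2.1, 10.8]
gripper_width: 0.0004
```

>>> step_arm(
  plan=[
    [-0.05,0,0.15,0,0,0],
    [0,0,0,0,0,0],
  ],
)

```text
time: 17.23
ee_pos: [0.4492, 0.3293, 0.0733]
tcp_rot: [0.216, -0.102, 0.971, 0.024]
ft_force: [-21.5, -5.7, 30.0]
gripper_width: 0.0
```

>>> step_arm(
  plan=[
    [-0.05,0,0.12,0,0,0],
    [0,0,0,0,0,0],
  ],
)

```text
time: 17.48
ee_pos: [0.4503, 0.3294, 0.0723]
tcp_rot: [0.216, -0.102, 0.971, 0.024]
ft_force: [-35.0, -7.7, 46.1]
gripper_width: -0.0002
```

The knob is firm at over 50 N with almost no motion, so it's on its stop. Backing off and doing the final checks.

>>> step_arm(
  plan=[
    [0,0,-0.4,0,0,0],
    [0,0,-0.7,0,0,0],
    [0,0,-0.8,0,0,0],
    [0,0,-0.8,0,0,0],
    [0,0,-0.8,0,0,0],
    [0,0,-0.8,0,0,0],
    [0,0,-0.8,0,0,0],
    [0,0,-0.8,0,0,0],
    [0,0,0,0,0,0],
  ],
)

```text
time: 18.6
ee_pos: [0.3918, 0.3173, 0.2035]
tcp_rot: [0.216, -0.102, 0.971, 0.024]
ft_force: [0.1, 0.1, 0.1]
gripper_width: -0.0002
```

Run:
```python
from h import *
go(L(.08,-.001,.066),25)
im=manip.read_camera('scene'); it=manip.read_camera('top'); w=manip.read_camera('wrist'); m=manip.camera_model('wrist'); q=np.load('q.npy')
def blob(a,x0,y0,x1,y1,t=40):
    g=(a[y0:y1,x0:x1].max(2)<t).astype(np.uint8); k,l,s,c=cv2.connectedComponentsWithStats(g)
    return [((c[i]+[x0,y0]).round(1).tolist(),int(s[i,4])) for i in range(1,k) if s[i,4]>15]
print(blob(im,308,350,336,380),blob(it,235,285,262,309))
for a in [(.08,0,.018),(.13,0,.03),(.08,.047,.031)]: print(a,proj(m,W(q,L(*a))).round(1))
def yel(a,box):
    x0,y0,x1,y1=box; h=cv2.cvtColor(a[y0:y1,x0:x1],cv2.COLOR_BGR2HSV); return cv2.moments(cv2.inRange(h,(20,70,120),(35,255,255)),True)
t0=cv2.imread('pics/top0.png')
for a in (t0,it[:,:,::-1].copy()):
    k=yel(a,(312,285,362,335)); print('tape',round(k['m10']/k['m00']+312,1),round(k['m01']/k['m00']+285,1),k['m00'])
print('jar diff',np.abs(t0[250:295,352:395].astype(int)-it[250:295,352:395,::-1]).mean())
cv2.imwrite('pics/w16.png',w[:,:,::-1]); cv2.imwrite('pics/t16.png',cv2.resize(it[130:340,130:400,::-1],None,fx=2.5,fy=2.5))
```

```text
t 18.6 tcp [0.3918 0.3173 0.2035] locker [-0.1928 -0.0003  0.194 ] u,y,o [ 0.1211 -0.0003  0.1482] F [0.1 0.1 0.1] w -0.0002
joints [ 0.81  0.08  2.04 -0.38  0.69 -0.72]
shift now-frame u [-0.53 -0.04  3.64] turn u [0.03 0.03 0.01] shift target-frame u [-0.54 -0.03  3.64]
[([322.1, 365.6], 41)] [([248.8, 299.6], 38)]
(0.08, 0, 0.018) [317.5 277.1]
(0.13, 0, 0.03) [317.5 335.6]
(0.08, 0.047, 0.031) [373.3 274. ]
tape 336.2 309.2 579.0
tape 336.2 309.2 582.0
jar diff 4.870973298880275
```

View pics/w16.png

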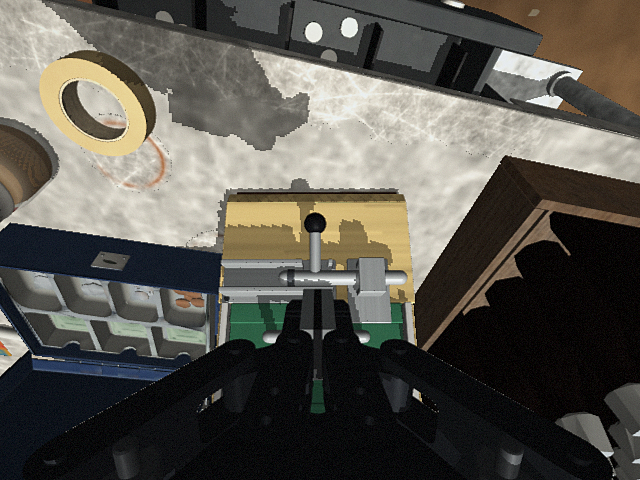

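View pics/t16.png

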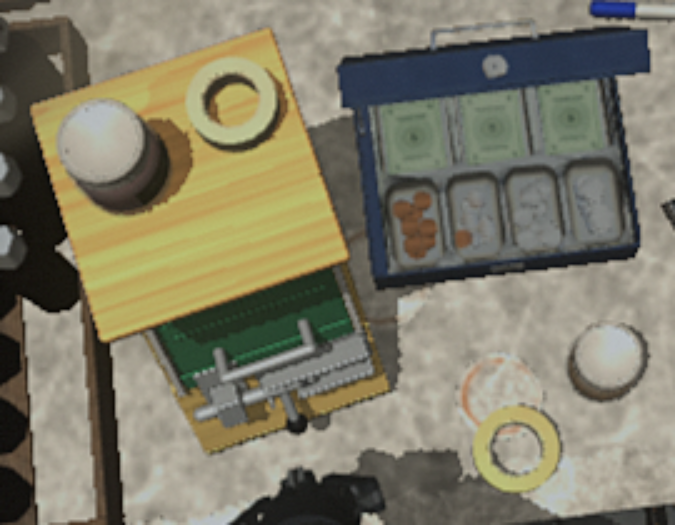

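The wrist view shows the rod through the staple, with its end at (404,279), the handle down the slope with the knob at (315,222), and the shutter down. The tape hasn't moved, and the jar looks unchanged. The gripper is clear, so I'm handing in.

```bash
python3 -c "
from bench import manip
print(manip.sign_off())"
```

```text
the job is handed in; nothing more can be done
None
```

The locker is closed up and the job is handed in, at about 18.7 s of the 54 s allowed. I did it in the order asked:

- **Shutter:** pushed down by its pull until it met a stop at about 22 N.
- **Bolt:** pinched by its knob and slid about 53–55 mm across, through the staple, to its stop at about 17 N.
- **Handle:** turned down into its notch, then pressed once more with closed fingertips. The last press reached about 58 N and moved it only about 1.5 mm more.

**Last checks:**
- The wrist picture shows the rod through the staple, the handle down and the shutter closed. The gripper was clear, with the wrist force near zero.
- The tape had not moved (same pixel position in the top view). The jar looks unchanged by a picture comparison, but I did not measure its position.

**Disagreements:**
- My first fit of the locker's pose was about 3–4 mm off along the slope in the wrist view, so I corrected it before gripping the knob.
- Before that final press, the scene and top cameras put the handle at about 1.35–1.37 rad against the full 1.4. Afterwards the knob image moved by less than half a pixel. So full travel rests on the firm stop I felt, not on the pictures alone.

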